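# Spot-check a slide warmer with a surface thermometer

### The arm

A 6-joint arm with a two-finger parallel gripper is mounted at the origin on a cart in front of the work surface, level with it; the furniture and walls round the work are solid. World frame = base frame: x ahead of the robot, y to its left, z up, the work surface at z = 0. Lengths are in m, angles in rad, forces in N, time in s.
With the tool pointing down it reaches from about 0.25 to 0.85 m from the base axis. Payload 12.5 kg.
Tool frame: the origin (TCP) lies on the centre line of the jaws, within the pads' length; the fingertips stand manip.tip_extent ahead of it and the grasp point (between the pads) lies 3 mm ahead of it (manip.tip_extent is the distance from the TCP to the fingertips, in m); z points along the fingers, y is the line along which they close (so a half turn about z gives the same grasp; the last joint's range is limited). The gripper opens to 93 mm and grips with 3 to 60 N. Pads are 15 mm wide; open, the fingers measure 128 mm over their backs; the gripper's body (75 mm by 188 mm) begins 65 mm behind the grasp point.
Start: joints at [-1.188, 0.351, 1.652, -0, 1.139, -0.085], TCP at [0.248, -0.491, 0.241] pointing down, gripper open.
Joint ranges: [-2.75, 2.75], [-0.79, 2.1], [0.01, 2.65], [-1.57, 4.71], [0.07, 3.14], [-2.87, 2.87]. Speed limits (rad/s): [2.22, 2.22, 2.79, 3.14, 3.14, 3.14].

### API

Orientations are given as a unit quaternion [x, y, z, w].
In Python, from cell import manip gives the robot as it stands.
- The arm moves only by the tool play_rows, never from a script. Its argument "moves" is text: rows parted by semicolons, each of 7 numbers parted by spaces: the closure, from -1 (fully open) to 1 (shut), then the shift along the tool's x, y, z in units of 40 mm (1.0 is 40 mm), then the turn, a rotation vector about the tool's x, y, z in units of 6 degrees (1.0 is 6 degrees). A call has 1 to 8 rows; each row is the pose to reach, as a shift and turn from the pose commanded when the call began, along the tool's axes at that moment; what a row does not reach only later rows make up. A row lasts 1/12 s, in which the tool goes at most 41.7 mm and 7.16 degrees, less where a joint would pass 70% of its speed; a pose out of reach is approached as far as the arm can. A call with a gripper value outside its range is refused whole. The fingers move at their own pace and stop on an object; "grip_force" is the grip in N (left out, the last holds). Time passes only in rows, so rows that repeat a pose let the fingers close. It gives the time, the measured TCP pose, the force, the opening and the grip force at its end, in the units of the state.
- manip.sense(): the state, without advancing time (a new reading comes with each control period).
- manip.camera(name): name is "scene" or "top"; returns a dict with "pixels" (384x512x3 uint8, red, green, blue), "range_z" (384x512 float32, m along the optical axis (not along the pixel's ray), 0 where there is no reading), "fx", "fy", "cx", "cy" (pixels), "dist" ([k1, k2, p1, p2, k3] as OpenCV has them; the pictures are not rectified), "rvec" (rotation vector, rad) and "tvec" (3), from world to camera coordinates, as OpenCV has them. Camera axes: x right, y down, z forward; pixel columns grow to the right and rows downward; lengths in m; the calibration is good to about 2 mm. A picture is of the moment at which its call begins.
- manip.hand_in(): hands the job in; it is judged then, once.
Trained networks look in a picture, given as the dict that the camera call returned (one of the last four; its "shot" number tells which), for a name from the list of things; names that differ only in an ending like _2 or _b are one class to them, and where a whole thing is asked for, a point or a joint stands for the part that bears it (a point fixed in the world has none). Each returns a list of dicts, best first, with "confidence" (0 to 1); they miss things now and then, are a little off and sometimes report something else, mostly with a low value. They report only what shows in the picture. A call takes as long as a camera call.
- manip.masks_of(picture, name): "mask" (384x512 bool, what is visible of it) and "extent" ([left, top, right, bottom] in pixels, round what is visible of it).
The state is a dict: "time": time; "joint_pos": joint angles; "joint_vel": joint speeds; "effort": joint torques, N m; "tcp_pos": TCP position; "tool_rot": TCP orientation; "contact_force": force on the tool from outside, world axes, zero at the start; "torque": the same for the moment, N m; "gripper_width": finger opening in m; "gripper_force": force on a finger pad.
Only numpy, scipy, OpenCV 4.12 (cv2) and the standard library are available. Lean on these libraries where they do the work, as an engineer would, in place of code of your own. Each camera call takes 0.05 s, during which the arm holds its last target. There are 200 camera calls.

### The job

Check the plate of the slide warmer: fold its hinged cover open until it stands straight upright, then take the surface thermometer with the blunt sprung tip (the taller one with the rectangular handle, not the short round-headed needle one) out of the leaning stand and hold it upright with its tip on the ring engraved in the warming plate, pressed down lightly so that the sprung tip goes in about half way. The program finishes while the gripper still holds the thermometer there; the cover stays standing. Do not touch the glass slides, and leave the needle thermometer in the stand and the other things on the bench where they are.

Things in the scene. Friction and masses are not known exactly. Their poses are not given: they have to be found in the camera images.
- warmer: slide warmer, fixed to the bench: white housing 180 (x) x 250 (y) x 56 mm with a bare aluminium warming plate, 150 x 224 mm, whose top is 60 mm above the bench. Origin: centre of the underside; x points to the back (hinge side), z up. Front controls are look only. When the cover is upright it stands behind the hinge line, 108 mm behind the ring mark
- cover (a joint): hinge of the grey sheet-metal cover over the warmer, rad: 0 shut, grows as it opens, 1.57 straight upright, stop at 2.0. It starts shut or a little ajar. A stiff friction hinge: the cover stays at any angle; about 2 to 5 N at the handle moves it
- cover_hinge (a point): middle of the cover's hinge line, 88 mm behind the warmer's origin and 62 mm up; the axis is parallel to the warmer's y, same orientation as the warmer
- handle (a point): middle of the cover's bow handle: round steel bar 10 mm thick, 96 mm long, parallel to the hinge, held 38 mm off the cover's front face by an arm at each end. In the cover's frame (origin on the hinge) at x = -212, z = 14 mm when shut: 212.5 mm from the hinge line; with the cover upright it is on top, 274 mm above the bench. The point turns with the cover; the bar may turn between the fingers
- mark (a point): centre of the measuring mark on the plate: an engraved dark ring of 24 mm with four short cross lines, flush with the plate, 60 mm above the bench; in the warmer's frame x = -20, y = +20 mm
- slides: three glass slides 76 x 26 x 1 mm lying on the warming plate, fixed, all more than 50 mm from the mark's centre; origin at the plate's middle, says nothing of the single slides
- stand: grey stand, fixed, foot 110 x 170 mm: a block with two rectangular sockets side by side at y = -40 and +40 mm of the stand, leaning 15 degrees (0.262 rad) so that the tops lean to the stand's -x. The socket mouths are 40 mm along the lean above the shelf on which the handles' feet rest. Origin: under the block on the bench
- surface_probe: the pen thermometer to use, 175 mm, 70 g: rectangular white handle 26 (own x) x 22 mm (own y), from 75 to 175 mm along its own z; below it a 7 mm stem with a steel bell 13 mm wide and the blunt copper tip, 10 mm wide. Origin: end face of the free tip; z runs up the handle. Stands leaning, tip down, in either socket (1 mm play), 60 mm of handle out; drawn 120 mm along its own z it is clear
- tip_end (a point): centre of the end face of the surface thermometer's sensor tip (moves with the sprung tip), same orientation as the thermometer
- probe_tip (a joint): how far the sprung sensor tip is pushed into the bell, m: 0 free, stop at 0.010; half way is 0.005. The spring takes 1 N to start and 4 N at the stop (2.5 N half way)
- needle_probe: the other thermometer, to be left in the stand: 149 mm long, so only 34 mm of it stand out of the socket, with a round head 26 mm wide and a thin needle 4 mm thick, no bell. Origin: point of the needle; z runs up to the head
- slide_box: slide box, 87 x 34 x 26 mm, bystander; origin under its centre
- timer: small lab timer, 66 x 66 x 18 mm, bystander; origin under its centre
- staining_jar: staining jar with screw cap, 57 mm wide, 99 mm tall, bystander; origin under its centre
- stain_blue: dropper bottle with thin nozzle, 48 mm wide, 144 mm tall, bystander; origin under its centre
- marker_black: felt marker lying down, 128 x 16 x 17 mm, bystander; origin under its centre
- petri_stack: stack of two petri dishes, 90 mm wide, 32 mm tall, bystander; origin under its centre

How it is judged:
By the outcome, as a careful person would: the job done as asked, in the order asked, and still so for the second after the job is handed in, while the arm keeps its last pose, push and grip.
It also fails if it takes over 58 s, if anything falls off the work surface, if the arm or the gripper's body presses on something with over 40 N, if the wrist force passes 120 N, or if a joint passes its speed limit or range.

## Working session

There is one attempt and no reset: what is moved stays moved. The work goes in short steps, Python scripts to look and compute and a tool call to move; the robot and the scene stay as the last step left them, time stands still between calls to the robot, and variables do not carry over. Pictures are saved under pics/ and viewed, at most 10 in all, crops included, and the job is handed in when it is done.

Besides the shell and the picture viewer there is one more tool, called after "Request:" by a JSON object that holds its "method" and its "body". play_rows: Moves the arm, as the interface text tells. Its arguments: {"type":"object","properties":{"moves":{"type":"string"},"grip_force":{"type":"number"}},"required":["moves"]}

```bash
mkdir -p pics; ls
cat > h.py <<'E'
import numpy as np, cv2
from cell import manip
from scipy.spatial.transform import Rotation as R
def cloud(p):
    h,w=p["range_z"].shape
    K=np.array([[p["fx"],0,p["cx"]],[0,p["fy"],p["cy"]],[0,0,1.]])
    u,v=np.meshgrid(np.arange(w),np.arange(h))
    n=cv2.undistortPoints(np.stack([u,v],-1).reshape(-1,1,2).astype(np.float32),K,np.array(p["dist"],float)).reshape(h,w,2)
    z=p["range_z"]; c=np.dstack([n[...,0]*z,n[...,1]*z,z])
    Rm=cv2.Rodrigues(np.array(p["rvec"],float))[0]
    W=(c-np.array(p["tvec"],float).ravel())@Rm
    W[z==0]=np.nan
    return W
def save(p,n,box=None,s=1):
    im=p["pixels"][...,::-1]
    if box: im=im[box[1]:box[3],box[0]:box[2]]
    cv2.imwrite("pics/"+n,cv2.resize(im,None,fx=s,fy=s,interpolation=cv2.INTER_CUBIC))
def proj(p,X):
    K=np.array([[p["fx"],0,p["cx"]],[0,p["fy"],p["cy"]],[0,0,1.]])
    return cv2.projectPoints(np.array(X,float).reshape(-1,3),np.array(p["rvec"],float),np.array(p["tvec"],float),K,np.array(p["dist"],float))[0].reshape(-1,2)
E
python3 - <<'E'
from h import *
np.set_printoptions(precision=4,suppress=True)
s=manip.sense(); print(s, manip.tip_extent)
for n in ["scene","top"]:
    p=manip.camera(n); save(p,n+"0.png",s=1.5); W=cloud(p)
    Rm=cv2.Rodrigues(np.array(p["rvec"],float))[0]; print(n,-Rm.T@np.array(p["tvec"]).ravel())
    np.savez(n+"0.npz",W=W,px=p["pixels"])
    for k in ["warmer","cover","handle","stand","surface_probe","needle_probe","slide_box","timer","staining_jar","stain_blue","marker_black","petri_stack"]:
        for m in manip.masks_of(p,k)[:2]:
            q=W[m["mask"]]; q=q[~np.isnan(q[:,0])]
            if len(q): print(k,round(m["confidence"],2),m["extent"],np.median(q,0),np.percentile(q,3,axis=0),np.percentile(q,97,axis=0))
E
```

```text
pics
{'time': 0.0, 'joint_pos': array([-1.1876,  0.3512,  1.6524,  0.    ,  1.1391, -0.0846]), 'joint_vel': array([ 0.0016,  0.    ,  0.0005, -0.0006,  0.0016, -0.0007]), 'effort': array([  0.0002, -49.7315, -28.526 ,   0.07  ,   0.0257,  -0.0001]), 'tcp_pos': array([ 0.2479, -0.4906,  0.2401]), 'tool_rot': array([ 0.9728,  0.2318, -0.0001, -0.0006]), 'contact_force': array([0.6564, 0.6714, 0.3354]), 'torque': array([-0.0238,  0.0003, -0.0124]), 'gripper_force': 0.0, 'gripper_width': 0.09343297511452198} 0.022
scene [0.1811 0.7573 0.6004]
warmer 0.71 [196.3, 176.0, 294.9, 250.1] [0.5636 0.0424 0.0929] [ 0.4669 -0.1156  0.018 ] [0.6559 0.126  0.097 ]
cover 0.6 [195.9, 178.0, 295.1, 234.8] [0.5639 0.0252 0.094 ] [ 0.4593 -0.1158  0.0715] [0.6554 0.1237 0.0971]
handle 0.67 [197.2, 176.8, 296.0, 235.0] [0.5626 0.0253 0.0939] [ 0.4556 -0.1177  0.0578] [0.6583 0.1241 0.0971]
stand 0.93 [190.7, 239.1, 269.8, 331.7] [0.459  0.2979 0.0314] [0.429  0.1901 0.0054] [0.5093 0.3454 0.1367]
stand 0.46 [304.6, 176.2, 334.2, 186.7] [ 0.4572 -0.3409  0.023 ] [ 0.4201 -0.3692  0.0039] [ 0.4993 -0.3172 
[... 2283 characters left out ...]
9.2, 214.9, 144.1] [0.7802 0.1266 0.097 ] [0.7646 0.1054 0.0108] [0.8086 0.1509 0.1028]
stain_blue 0.48 [338.8, 150.4, 354.1, 170.4] [ 0.6823 -0.3402  0.076 ] [ 0.6686 -0.3643 -0.0024] [ 0.7216 -0.3255  0.128 ]
stain_blue 0.34 [208.1, 162.9, 286.6, 232.4] [ 0.5646 -0.0052  0.0935] [ 0.4679 -0.1195  0.0521] [0.6577 0.1102 0.0995]
marker_black 0.7 [294.0, 252.0, 322.2, 272.3] [ 0.3399 -0.208   0.0149] [ 0.3058 -0.2574  0.0075] [ 0.3708 -0.1618  0.0196]
marker_black 0.52 [205.7, 162.2, 284.5, 232.9] [ 0.568  -0.0041  0.0937] [ 0.4591 -0.1184  0.0829] [0.6576 0.1102 0.0995]
petri_stack 0.94 [355.1, 181.6, 385.4, 208.6] [ 0.5694 -0.4331  0.022 ] [ 0.5304 -0.4721  0.0024] [ 0.6087 -0.3947  0.0315]
```

View pics/scene0.png

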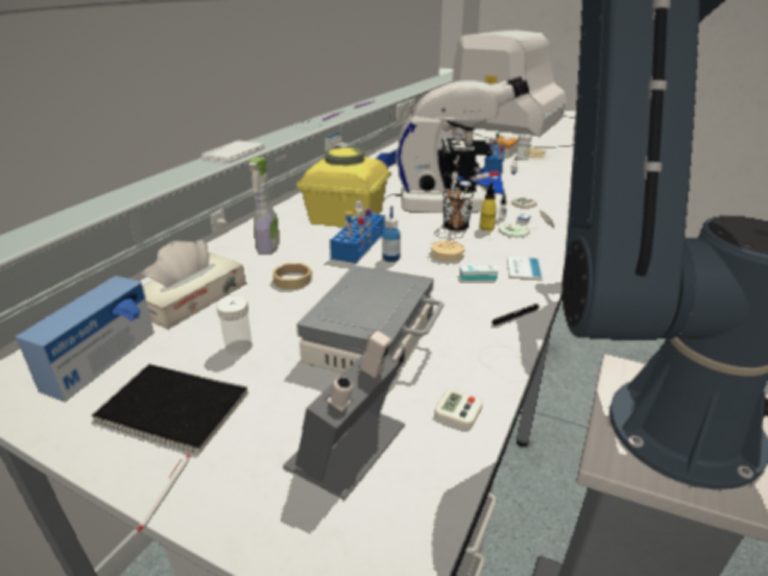

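View pics/top0.png

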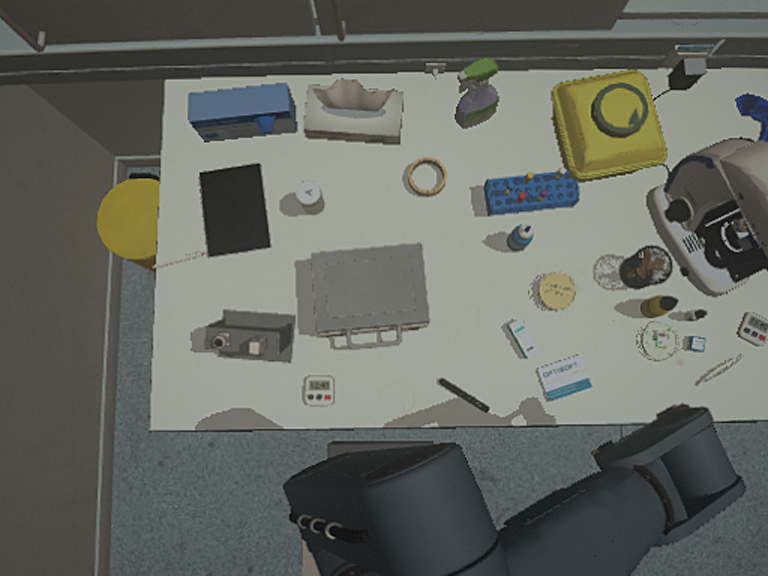

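Run:
```python
import numpy as np
np.set_printoptions(precision=4,suppress=True)
for n in ["scene","top"]:
    W=np.load(n+"0.npz")["W"].reshape(-1,3); W=W[~np.isnan(W[:,0])]
    m=(W[:,0]>.36)&(W[:,0]<.72)&(W[:,1]>-.16)&(W[:,1]<.15)&(W[:,2]>.05)
    q=W[m]; 
    # top panel plane: z>0.08,x .5-.64
    t=q[(q[:,0]>.49)&(q[:,0]<.63)&(q[:,2]>.08)]
    A=np.c_[t[:,:2],np.ones(len(t))]; c=np.linalg.lstsq(A,t[:,2],rcond=None)[0]; print(n,"plane",c,"res",np.std(A@c-t[:,2]))
    top=q[q[:,2]>.08]
    # edges: max/min y per x band, max x per y band
    for y in np.arange(-.11,.11,.04):
        b=top[abs(top[:,1]-y)<.02]; 
        if len(b): print("y",round(y,2),"x",np.percentile(b[:,0],[1,99]))
    for x in np.arange(.49,.66,.04):
        b=top[abs(top[:,0]-x)<.02]; print("x",round(x,2),"y",np.percentile(b[:,1],[1,99]))
    h=q[q[:,0]<.475]; print("front pts",len(h))
    for y in np.arange(-.08,.1,.02):
        b=h[abs(h[:,1]-y)<.01]; 
        if len(b): print(round(y,2),b[np.argsort(b[:,0])][:6].tolist()[0:6:2])
    st=W[(abs(W[:,0]-.46)<.1)&(W[:,1]>.16)&(W[:,1]<.36)&(W[:,2]>.145)]
    for lo,hi in [(.16,.265),(.265,.36)]:
        b=st[(st[:,1]>lo)&(st[:,1]<hi)]; print("probe",len(b),b.min(0),b.max(0))
        if lo<.2:
            tp=b[b[:,2]>b[:,2].max()-.02]; print(tp.mean(0),tp.min(0),tp.max(0))
```

```text
scene plane [-0.0147 -0.0101  0.1026] res 0.0026623968834341206
y -0.11 x [0.4951 0.6683]
y -0.07 x [0.452  0.6671]
y -0.03 x [0.4467 0.6636]
y 0.01 x [0.444  0.6608]
y 0.05 x [0.4441 0.6583]
y 0.09 x [0.4799 0.656 ]
x 0.49 y [-0.1279  0.1087]
x 0.53 y [-0.1245  0.1189]
x 0.57 y [-0.1214  0.1224]
x 0.61 y [-0.1173  0.1247]
x 0.65 y [-0.1162  0.1261]
front pts 147
-0.06 [[0.4487626489837026, -0.05900049547449218, 0.08400514828712602], [0.4494574468377631, -0.06176037030836297, 0.07900469999959842], [0.45167570250925965, -0.05007540859330271, 0.08808798618724498]]
-0.04 [[0.4469403098199321, -0.030265360257221274, 0.08406000652290958], [0.447356458106296, -0.03954412818605492, 0.08199920548151655], [0.4481789173374088, -0.04140966008803391, 0.08400094222152103]]
-0.02 [[0.44576228344839924, -0.027347191387275146, 0.08278846493665967], [0.44583902180856105, -0.011869078181627956, 0.08512960553031879], [0.4464911924610437, -0.02102872397524598, 0.08616249948405119]]
0.0 [[0.4430256215050294, 0.00994681062128716, 0.08265446948701427], [0.4442307949140283, 0.007001621365635675, 0.083752603
[... 2053 characters left out ...]
1670306, 0.00036709892708956056, 0.08473716009162831], [0.4470879950568936, -0.00945617601241656, 0.08566084148442976]]
0.02 [[0.44421989162281833, 0.010103691645457533, 0.0849658878716711], [0.44438330110968516, 0.029418760726460505, 0.08773006890197935], [0.44441415872215323, 0.01988439146446365, 0.08446174527983293]]
0.04 [[0.4417435287794403, 0.03335705247373804, 0.07828323943242002], [0.44475350291388216, 0.03303744652900748, 0.08243216791742607], [0.44768313876163945, 0.0326472895239326, 0.08758433395292237]]
probe 104 [0.4297 0.2131 0.1461] [0.4659 0.237  0.1968]
[0.4431 0.2241 0.1884] [0.4297 0.2138 0.1788] [0.4604 0.237  0.1968]
probe 71 [0.4444 0.2884 0.1467] [0.4701 0.3151 0.1701]
```

The cover's bow handle faces the robot at about (375,340) in the top picture. The surface probe is the rectangular handle at (257,345), and the needle is at (215,340). I measure the warmer yaw at about 0.065 rad and the handle centre near (0.450, -0.009, 0.080). That agrees with the stated geometry with the cover about 0.02 rad ajar.

```bash
cat >> h.py <<'E'
def rows(pos,Rt,p0=None,R0=None):
    s=manip.sense()
    p0=s["tcp_pos"] if p0 is None else p0; R0=R.from_quat(s["tool_rot"]) if R0 is None else R0
    d=R0.inv().apply(np.array(pos)-p0)/.04; r=(R0.inv()*Rt).as_rotvec(degrees=True)/6
    return np.round(np.r_[d,r],3)
def axes(x,z):
    z=np.array(z,float)/np.linalg.norm(z); x=np.array(x,float); x-=z*(x@z); x/=np.linalg.norm(x)
    return R.from_matrix(np.c_[x,np.cross(z,x),z])
E
python3 - <<'E'
from h import *
Rt=axes([-.065,.998,0],[0,0,-1])
print(rows([.45,-.009,.18],Rt))
E
```

```text
[  9.939  -8.477   1.516   0.     -0.    -11.154]
```

Request:
{"method": "play_rows", "body": {"moves": "0.4 5 -4.25 0.75 0 0 -5.6;0.4 5 -4.25 0.75 0 0 -5.6;0.4 5 -4.25 0.75 0 0 -5.6;0.4 5 -4.25 0.75 0 0 -5.6;0.4 9.94 -8.48 1.5 0 0 -11.15;0.4 9.94 -8.48 1.5 0 0 -11.15;0.4 9.94 -8.48 1.5 0 0 -11.15;0.4 9.94 -8.48 1.5 0 0 -11.15"}}

```text
time: 1.97
tcp_pos: [0.3765, -0.1837, 0.2027]
tool_rot: [0.741, 0.672, 0.0, 0.0]
contact_force: [0.8, 0.4, 0.4]
gripper_width: 0.0443
gripper_force: 0.0
```

Run:
```python
from h import *
Rt=axes([-.065,.998,0],[0,0,-1])
print(manip.sense()); print(rows([.45,-.009,.18],Rt))
```

```text
{'time': 1.9667, 'joint_pos': array([-5.65157684e-01,  1.61301868e-01,  2.01127644e+00,  2.57264642e-05,
        9.68256721e-01, -4.67990735e-01]), 'joint_vel': array([ 1.16390097, -0.00200972,  0.1671527 ,  0.00302772, -0.17101463,
       -0.33409635]), 'effort': array([-1.00577241e+01, -3.68992782e+01, -2.40942067e+01, -1.34013465e-02,
        5.22819422e-01,  4.72635068e-01]), 'tcp_pos': array([ 0.37647782, -0.18367807,  0.20272332]), 'tool_rot': array([7.40617468e-01, 6.71926799e-01, 1.10831159e-04, 3.62389177e-04]), 'contact_force': array([0.83466605, 0.35228071, 0.43356597]), 'torque': array([-0.04535846, -0.1220824 ,  0.00559012]), 'gripper_force': 0.0, 'gripper_width': 0.04433920730462909}
[ 4.525e+00  1.405e+00  5.680e-01  6.000e-03  4.000e-03 -1.549e+00]
```

Request:
{"method": "play_rows", "body": {"moves": "0.4 4.5 1.4 0.57 0 0 -1.55;0.4 4.5 1.4 0.57 0 0 -1.55;0.4 4.5 1.4 0.57 0 0 -1.55;0.4 4.5 1.4 0.57 0 0 -1.55;0.4 4.5 1.4 0.57 0 0 -1.55;0.4 4.5 1.4 0.57 0 0 -1.55;0.4 4.5 1.4 0.57 0 0 -1.55"}}

```text
time: 2.55
tcp_pos: [0.4504, -0.0114, 0.1797]
tool_rot: [0.685, 0.729, -0.0, -0.0]
contact_force: [0.3, -0.6, 0.4]
gripper_width: 0.0277
gripper_force: 0.0
```

Run:
```python
from h import *
Rt=axes([-.065,.998,0],[0,0,-1])
s=manip.sense();print(s["time"],s["tcp_pos"],s["gripper_width"],s["contact_force"]); print(rows([.4495,-.009,.083],Rt))
for n in ["top","scene"]:
    p=manip.camera(n); W=cloud(p).reshape(-1,3)
    b=W[(W[:,0]<.456)&(W[:,0]>.40)&(abs(W[:,1])<.08)&(W[:,2]>.07)&(W[:,2]<.1)]
    print(n,len(b)); print(np.round(b,4)[::6])
    save(p,n+"1.png",box=(180,130,310,260) if n=="top" else (180,150,320,260),s=5)
```

```text
2.55 [ 0.4503922  -0.01144363  0.1797043 ] 0.027695113182212835 [ 0.33676733 -0.59720607  0.38984925]
[ 0.062 -0.018  2.418 -0.004  0.    -0.03 ]
top 0
[]
scene 102
[[ 4.552e-01 -5.940e-02  8.870e-02]
 [ 4.492e-01 -6.030e-02  8.320e-02]
 [ 4.510e-01 -4.060e-02  8.690e-02]
 [ 4.479e-01 -4.040e-02  8.460e-02]
 [ 4.496e-01 -2.130e-02  8.830e-02]
 [ 4.461e-01 -2.000e-02  8.690e-02]
 [ 4.536e-01 -9.500e-03  8.430e-02]
 [ 4.478e-01 -1.800e-03  8.720e-02]
 [ 4.441e-01  3.000e-04  8.620e-02]
 [ 4.497e-01  1.520e-02  8.700e-02]
 [ 4.456e-01  1.850e-02  8.700e-02]
 [ 4.433e-01  1.670e-02  8.340e-02]
 [ 4.481e-01  3.320e-02  8.550e-02]
 [ 4.498e-01  4.310e-02  8.790e-02]
 [ 4.515e-01  4.550e-02  8.570e-02]
 [ 4.552e-01  4.990e-02  8.420e-02]
 [ 4.434e-01  3.740e-02  8.010e-02]]
```

Request:
{"method": "play_rows", "body": {"moves": "0.48 0.06 -0.02 0.8 0 0 0;0.48 0.06 -0.02 1.6 0 0 0;0.48 0.06 -0.02 2.2 0 0 0;0.48 0.06 -0.02 2.38 0 0 0;0.48 0.06 -0.02 2.38 0 0 0"}}

```text
time: 3.07
tcp_pos: [0.4484, -0.0107, 0.0837]
tool_rot: [0.686, 0.727, -0.001, -0.001]
contact_force: [-0.2, 0.9, 0.4]
gripper_width: 0.0238
gripper_force: 0.0
```

Request:
{"method": "play_rows", "body": {"moves": "1 0 0 0 0 0 0;1 0 0 0 0 0 0;1 0 0 0 0 0 0;1 0 0 0 0 0 0;1 0 0 0 0 0 0;1 0 0 0 0 0 0", "grip_force": 25}}

```text
time: 3.57
tcp_pos: [0.4481, -0.0103, 0.0854]
tool_rot: [0.686, 0.728, -0.001, -0.001]
contact_force: [-8.3, -5.9, 2.7]
gripper_width: 0.009
gripper_force: 25.0
```

Run:
```python
from h import *
r=.2125; ph=np.linspace(.094,1.637,33)
for k in range(4):
    a=ph[8*k]
    print(";".join("1 0 %.2f %.2f 0 0 0"%(r*(np.cos(a)-np.cos(b))/.04,-r*(np.sin(b)-np.sin(a))/.04) for b in ph[8*k+1:8*k+9]))
```

```text
1 0 0.03 -0.25 0 0 0;1 0 0.07 -0.51 0 0 0;1 0 0.13 -0.76 0 0 0;1 0 0.19 -1.00 0 0 0;1 0 0.27 -1.25 0 0 0;1 0 0.36 -1.49 0 0 0;1 0 0.46 -1.72 0 0 0;1 0 0.58 -1.95 0 0 0
1 0 0.12 -0.22 0 0 0;1 0 0.26 -0.44 0 0 0;1 0 0.40 -0.65 0 0 0;1 0 0.56 -0.86 0 0 0;1 0 0.72 -1.05 0 0 0;1 0 0.90 -1.24 0 0 0;1 0 1.08 -1.42 0 0 0;1 0 1.27 -1.59 0 0 0
1 0 0.20 -0.16 0 0 0;1 0 0.41 -0.31 0 0 0;1 0 0.62 -0.45 0 0 0;1 0 0.84 -0.59 0 0 0;1 0 1.07 -0.71 0 0 0;1 0 1.30 -0.81 0 0 0;1 0 1.53 -0.91 0 0 0;1 0 1.78 -1.00 0 0 0
1 0 0.25 -0.07 0 0 0;1 0 0.49 -0.14 0 0 0;1 0 0.74 -0.19 0 0 0;1 0 1.00 -0.23 0 0 0;1 0 1.25 -0.25 0 0 0;1 0 1.51 -0.27 0 0 0;1 0 1.76 -0.27 0 0 0;1 0 2.02 -0.26 0 0 0
```

Request:
{"method": "play_rows", "body": {"moves": "1 0 0.03 -0.25 0 0 0;1 0 0.07 -0.51 0 0 0;1 0 0.13 -0.76 0 0 0;1 0 0.19 -1.00 0 0 0;1 0 0.27 -1.25 0 0 0;1 0 0.36 -1.49 0 0 0;1 0 0.46 -1.72 0 0 0;1 0 0.58 -1.95 0 0 0"}}

```text
time: 4.23
tcp_pos: [0.4695, -0.0088, 0.1632]
tool_rot: [0.686, 0.728, -0.003, -0.002]
contact_force: [-15.0, -3.5, 2.4]
gripper_width: 0.0092
gripper_force: 25.0
```

Request:
{"method": "play_rows", "body": {"moves": "1 0 0.12 -0.22 0 0 0;1 0 0.26 -0.44 0 0 0;1 0 0.40 -0.65 0 0 0;1 0 0.56 -0.86 0 0 0;1 0 0.72 -1.05 0 0 0;1 0 0.90 -1.24 0 0 0;1 0 1.08 -1.42 0 0 0;1 0 1.27 -1.59 0 0 0"}}

```text
time: 4.9
tcp_pos: [0.5188, -0.0054, 0.2286]
tool_rot: [0.686, 0.728, -0.004, -0.004]
contact_force: [-33.8, 0.0, 31.0]
gripper_width: 0.0089
gripper_force: 25.1
```

Run:
```python
from h import *
r=.2125; ph=np.linspace(.85,1.637,17)
for k in range(2):
    a=ph[8*k]; c=.11*(1-k)
    print(";".join("1 0 %.2f %.2f 0 0 0"%(r*(np.cos(a)-np.cos(b))/.04-c*np.cos(b),-r*(np.sin(b)-np.sin(a))/.04-c*np.sin(b)) for b in ph[8*k+1:8*k+9]))
```

```text
1 0 0.13 -0.25 0 0 0;1 0 0.34 -0.41 0 0 0;1 0 0.57 -0.56 0 0 0;1 0 0.79 -0.70 0 0 0;1 0 1.03 -0.83 0 0 0;1 0 1.27 -0.95 0 0 0;1 0 1.51 -1.05 0 0 0;1 0 1.76 -1.14 0 0 0
1 0 0.25 -0.08 0 0 0;1 0 0.50 -0.14 0 0 0;1 0 0.76 -0.20 0 0 0;1 0 1.02 -0.24 0 0 0;1 0 1.28 -0.26 0 0 0;1 0 1.54 -0.28 0 0 0;1 0 1.80 -0.28 0 0 0;1 0 2.06 -0.27 0 0 0
```

Request:
{"method": "play_rows", "body": {"moves": "1 0 0.13 -0.25 0 0 0;1 0 0.34 -0.41 0 0 0;1 0 0.57 -0.56 0 0 0;1 0 0.79 -0.70 0 0 0"}}

```text
time: 5.23
tcp_pos: [0.5542, -0.0031, 0.2557]
tool_rot: [0.686, 0.728, -0.0, -0.001]
contact_force: [-4.9, 3.3, -0.3]
gripper_width: 0.0092
gripper_force: 25.0
```

Request:
{"method": "play_rows", "body": {"moves": "1 0 0.24 -0.13 0 0 0;1 0 0.48 -0.25 0 0 0;1 0 0.72 -0.35 0 0 0;1 0 0.97 -0.44 0 0 0"}}

```text
time: 5.57
tcp_pos: [0.5931, -0.0005, 0.2737]
tool_rot: [0.686, 0.728, 0.0, -0.001]
contact_force: [-5.4, 5.3, 2.6]
gripper_width: 0.0089
gripper_force: 25.0
```

Request:
{"method": "play_rows", "body": {"moves": "1 0 0.25 -0.08 0 0 0;1 0 0.50 -0.14 0 0 0;1 0 0.76 -0.20 0 0 0;1 0 1.02 -0.24 0 0 0;1 0 1.02 -0.24 0 0 0"}}

```text
time: 5.98
tcp_pos: [0.6353, 0.0017, 0.2832]
tool_rot: [0.686, 0.728, 0.001, 0.001]
contact_force: [1.4, 3.9, 3.9]
gripper_width: 0.0091
gripper_force: 25.1
```

Run:
```python
from h import *
from scipy.optimize import least_squares
P=np.array([(.4481,-.0103,.0854),(.4695,-.0088,.1632),(.5542,-.0031,.2557),(.5931,-.0005,.2737),(.6353,.0017,.2832)])
x=P[:,0]*.998+P[:,1]*.065; z=P[:,2]
f=least_squares(lambda q:np.hypot(x-q[0],z-q[1])-.2125,[.66,.065]); print(f.x,f.fun*1000)
c=f.x; print("phi now",np.arctan2(z[-1]-c[1],c[0]-x[-1]))
for n in ["top","scene"]:
    p=manip.camera(n); save(p,n+"2.png",box=(170,120,330,240),s=5)
    for k in ["cover","handle"]:
        for m in manip.masks_of(p,k)[:1]:
            q=cloud(p)[m["mask"]]; q=q[~np.isnan(q[:,0])]; q=q[(q[:,2]>.1)&(q[:,2]<.24)]
            if len(q)>30:
                A=np.c_[q[:,1:],np.ones(len(q))]; w=np.ones(len(q),bool)
                for i in range(4):
                    co=np.linalg.lstsq(A[w],q[w,0],rcond=None)[0]; e=A@co-q[:,0]; w=abs(e)<.006
                print(n,k,m["confidence"],len(q),w.sum(),"x = a*y+b*z+c",co)
```

```text
[0.65919682 0.0719436 ] [ 0.58782473 -0.63173801 -0.20884693  0.18997365  0.2372012 ]
phi now 1.4527388484189743
top cover 0.75 219 109 x = a*y+b*z+c [-0.02219378 -0.03931784  0.65849549]
top handle 0.54 201 104 x = a*y+b*z+c [-0.01301056 -0.11682865  0.67657014]
scene cover 0.97 1889 1152 x = a*y+b*z+c [-0.09398982 -0.26995214  0.7107642 ]
scene handle 0.8 1867 1160 x = a*y+b*z+c [-0.09529516 -0.26383068  0.70992968]
```

View pics/scene2.png

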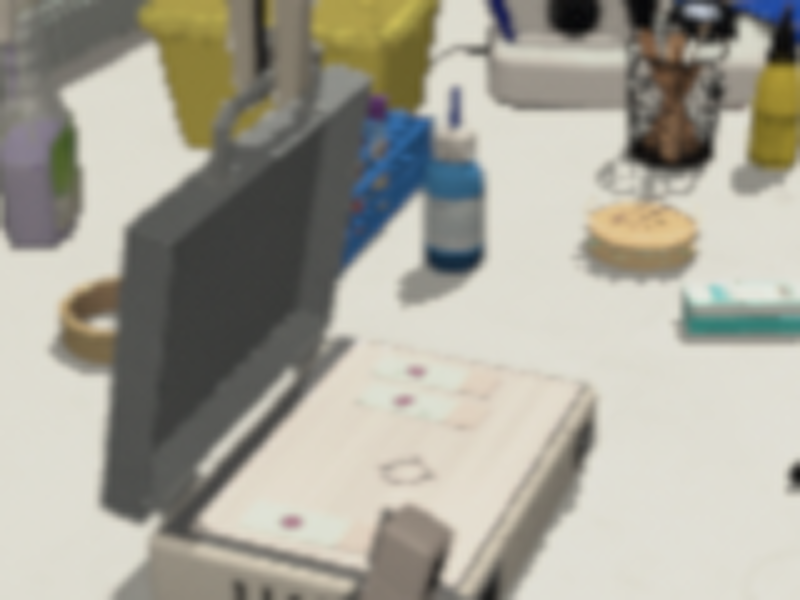

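Request:
{"method": "play_rows", "body": {"moves": "1 0 0.25 -0.03 0 0 0;1 0 0.50 -0.05 0 0 0;1 0 0.75 -0.05 0 0 0;1 0 0.98 -0.03 0 0 0;1 0 0.98 -0.03 0 0 0;1 0 0.98 -0.03 0 0 0"}}

```text
time: 6.78
tcp_pos: [0.6737, 0.0038, 0.2838]
tool_rot: [0.686, 0.728, 0.001, 0.001]
contact_force: [1.2, 5.0, 3.1]
gripper_width: 0.009
gripper_force: 25.1
```

Run:
```python
from h import *
np.set_printoptions(precision=4,suppress=True)
n=np.array([.998,.065]); t=np.array([-.065,.998])
for nm in ["top","scene"]:
    p=manip.camera(nm); W=cloud(p).reshape(-1,3); W=W[~np.isnan(W[:,0])]
    a=W[:,:2]@n; b=W[:,:2]@t; q=np.c_[a,b,W[:,2]]
    q=q[(a>.6)&(a<.74)&(abs(b)<.18)&(W[:,2]>.05)&(W[:,2]<.26)]
    for z in np.arange(.08,.26,.02):
        k=q[abs(q[:,2]-z)<.01]
        if len(k)>5: print(nm,round(z,2),len(k),"n-range",np.percentile(k[:,0],[2,50,98]),"b",np.percentile(k[:,1],[2,98]))
    if nm=="scene": save(p,"scene3.png",box=(170,120,330,240),s=5); np.save("q.npy",q)
```

```text
top 0.08 37 n-range [0.6611 0.6865 0.6878] b [-0.161  -0.0974]
top 0.1 30 n-range [0.6729 0.6868 0.6875] b [-0.1611 -0.0994]
top 0.12 35 n-range [0.6628 0.6868 0.6877] b [-0.1609 -0.0979]
top 0.14 18 n-range [0.6636 0.6862 0.6878] b [-0.1623 -0.1044]
top 0.24 195 n-range [0.6624 0.6752 0.6894] b [-0.1618 -0.0997]
scene 0.08 286 n-range [0.6596 0.6855 0.6885] b [-0.1607  0.0849]
scene 0.1 303 n-range [0.6604 0.6855 0.6883] b [-0.1606  0.0846]
scene 0.12 304 n-range [0.6589 0.6858 0.6886] b [-0.161   0.0842]
scene 0.14 314 n-range [0.6608 0.6855 0.6884] b [-0.1605  0.0851]
scene 0.16 321 n-range [0.6602 0.6856 0.6888] b [-0.1607  0.0849]
scene 0.18 331 n-range [0.6601 0.6847 0.6884] b [-0.1611  0.0851]
scene 0.2 339 n-range [0.6606 0.6841 0.6887] b [-0.1608  0.0845]
scene 0.22 150 n-range [0.659  0.6767 0.6875] b [-0.1611  0.0852]
scene 0.24 395 n-range [0.6591 0.6711 0.6863] b [-0.1577  0.084 ]
```

Request:
{"method": "play_rows", "body": {"moves": "0.45 0 0 0 0 0 0;0.45 0 0 0 0 0 0;0.45 0 0 0 0 0 0;0.45 0 0 -0.5 0 0 0;0.45 0 0 -1.5 0 0 0;0.45 0 0 -2.3 0 0 0;0.45 0 -1 -2.5 0 0 0"}}

```text
time: 7.47
tcp_pos: [0.6388, 0.0005, 0.3881]
tool_rot: [0.686, 0.728, 0.003, 0.004]
contact_force: [0.0, 0.3, 1.2]
gripper_width: 0.0254
gripper_force: 0.0
```

Run:
```python
from h import *
np.set_printoptions(precision=4,suppress=True)
s=manip.sense(); print(s["time"],s["tcp_pos"],s["joint_pos"],s["contact_force"])
n=np.array([.998,.065]); t=np.array([-.065,.998])
p=manip.camera("scene"); Wi=cloud(p); W=Wi.reshape(-1,3)
a=W[:,:2]@n; b=W[:,:2]@t
for z in (.08,.12,.16,.2): print(z,np.nanmedian(a[(abs(W[:,2]-z)<.02)&(a>.67)&(a<.7)&(abs(b)<.08)]))
np.savez("s4.npz",W=Wi,px=p["pixels"]); save(p,"s4.png",box=(225,190,275,230),s=14)
pt=manip.camera("top"); Wt=cloud(pt); np.savez("t4.npz",W=Wt,px=pt["pixels"])
save(pt,"t4.png",box=(205,160,285,220),s=9)
for nm,q,Wc in (("scene",p,Wi),("top",pt,Wt)):
    for m in manip.masks_of(q,"mark")[:2]: print(nm,"mark",m["confidence"],m["extent"],np.nanmean(Wc[m["mask"]],0))
    for k in ("surface_probe","needle_probe"):
      for m in manip.masks_of(q,k)[:1]:
        X=Wc[m["mask"]]; X=X[(X[:,2]>.14)]; print(nm,k,m["confidence"],m["extent"],X.mean(0),X.min(0),X.max(0))
    print(proj(q,[.5515,.0167,.06]))
# stand orientation: block/top faces seen from top: min area rect
for Wc,nm in ((Wt,"top"),(Wi,"scene")):
    V=Wc.reshape(-1,3)
    k=V[(V[:,0]>.36)&(V[:,0]<.56)&(V[:,1]>.15)&(V[:,1]<.38)&(V[:,2]>.105)&(V[:,2]<.15)]
    print(nm,len(k),cv2.minAreaRect((k[:,:2]*1000).astype(np.float32)))
    k=V[(V[:,0]>.36)&(V[:,0]<.56)&(V[:,1]>.195)&(V[:,1]<.26)&(V[:,2]>.15)]
    np.savetxt(nm+"_probe.txt",k)
    A=k.mean(0);print(len(k),A)
```

```text
7.4667 [0.6388 0.0005 0.3881] [-0.0719  0.4199  1.1952 -0.0002  1.5154 -0.131 ] [0.0004 0.3139 1.198 ]
0.08 0.6851624956299855
0.12 0.686010665092752
0.16 0.6858906394806379
0.2 0.684341325940364
scene mark 0.78 [184.2, 126.2, 287.0, 250.8] [0.6291 0.0088 0.1012]
scene mark 0.27 [241.9, 221.2, 260.5, 249.8] [0.4471 0.2301 0.1638]
scene surface_probe 0.9 [242.2, 221.4, 260.2, 253.4] [0.4442 0.2335 0.171 ] [0.4285 0.218  0.1401] [0.4647 0.2393 0.1939]
scene needle_probe 0.66 [216.8, 252.6, 237.1, 275.1] [0.4538 0.3112 0.1581] [0.4424 0.2962 0.1401] [0.4685 0.319  0.1689]
[[250.3858 214.5473]]
top mark 0.87 [212.8, 144.8, 284.7, 220.0] [ 0.6019 -0.0718  0.0923]
top surface_probe 0.47 [168.1, 222.3, 176.3, 235.0] [0.4474 0.2212 0.1794] [0.4297 0.2126 0.141 ] [0.4661 0.234  0.1973]
[[240.0936 199.3472]]
top 704 ((463.9116516113281, 261.6685485839844), (158.41055297851562, 56.24900436401367), 85.11282348632812)
100 [0.4453 0.2221 0.1826]
scene 1450 ((461.1883850097656, 265.004638671875), (161.4045867919922, 54.780609130859375), 84.28788757324219)
302 [0.4434 0.2331 0.1755]
```

View pics/t4.png

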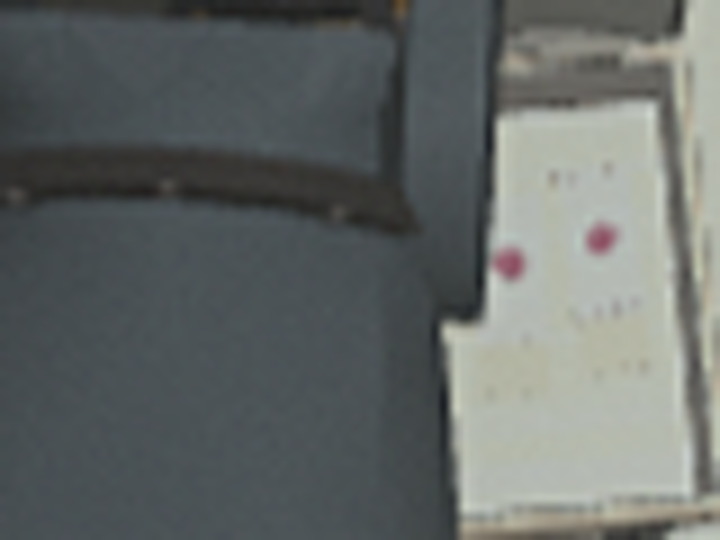

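View pics/s4.png

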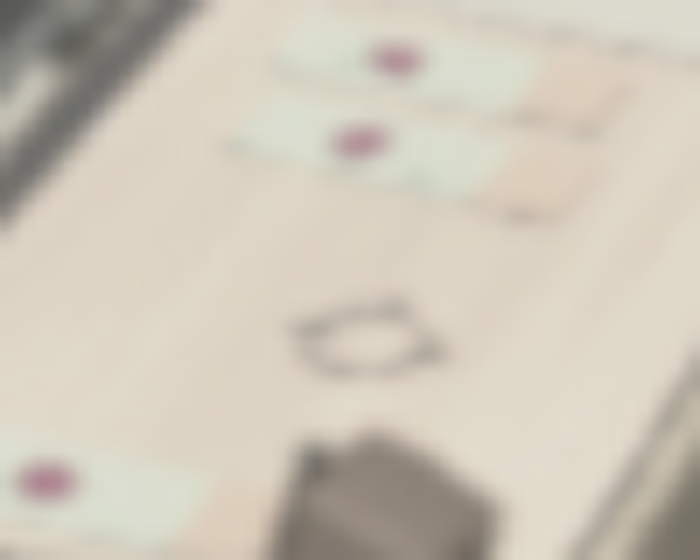

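```bash
cat > fit.py <<'E'
from h import *
from scipy.optimize import least_squares
np.set_printoptions(precision=4,suppress=True)
def model(q,yaw): return R.from_euler("z",yaw)*R.from_euler("y",-np.radians(15))
def sdf(X,q):
    Rm=R.from_euler("z",q[3])*R.from_euler("y",-q[4]); l=Rm.inv().apply(X-q[:3])  # origin top-face centre
    d=np.abs(l-[0,0,-.05])-[.013,.011,.05]
    return np.linalg.norm(np.maximum(d,0),axis=1)+np.minimum(d.max(1),0)
for n in (["top"],["scene"],["top","scene"]):
    X=np.vstack([np.loadtxt(k+"_probe.txt") for k in n]); X=X[~np.isnan(X[:,0])]
    for free in (0,1):
        f=least_squares(lambda q:np.r_[sdf(X,q)*1000,(q[3]+.09)*20,(q[4]-.262)*(100 if free else 1e4)],[.437,.226,.19,-.09,.262],loss="soft_l1",x_scale=[.01,.01,.01,.1,.1])
        print(n,free,f.x,np.median(np.abs(sdf(X,f.x)))*1000)
E
python3 fit.py
```

```text
['top'] 0 [ 0.4414  0.226   0.1907 -0.1314  0.262 ] 1.0149289269369275
['top'] 1 [ 0.4416  0.226   0.1908 -0.1338  0.2539] 1.0349870322395134
['scene'] 0 [ 0.4406  0.2263  0.1903 -0.0809  0.262 ] 0.6911280939389314
['scene'] 1 [ 0.4408  0.2263  0.1904 -0.0811  0.2495] 0.6499294337935415
['top', 'scene'] 0 [ 0.4407  0.2262  0.1904 -0.0889  0.262 ] 0.741580522015982
['top', 'scene'] 1 [ 0.4411  0.2262  0.1905 -0.0903  0.2421] 0.7346382710073972
```

```bash
cat >> h.py <<'E'
top=np.array([.4407,.2262,.1904]); U=np.array([-.2578,.0227,.966]); PY=np.array([.088,.996,0])
RG=axes(np.cross(PY,-U),-U)
E
python3 - <<'E'
from h import *
print(rows(top+.10*U,RG))
E
```

```text
[  6.001  -5.126   2.376  -1.787  -2.069 -13.509]
```

Request:
{"method": "play_rows", "body": {"moves": "0.05 3 -2.5 0.5 -0.9 -1 -6.75;0.05 3 -2.5 0.5 -0.9 -1 -6.75;0.05 3 -2.5 0.5 -0.9 -1 -6.75;0.05 3 -2.5 0.5 -0.9 -1 -6.75;0.05 6 -5.13 2.38 -1.79 -2.07 -13.5;0.05 6 -5.13 2.38 -1.79 -2.07 -13.5;0.05 6 -5.13 2.38 -1.79 -2.07 -13.5;0.05 6 -5.13 2.38 -1.79 -2.07 -13.5"}}

```text
time: 8.53
tcp_pos: [0.4194, 0.2233, 0.2907]
tool_rot: [0.257, 0.962, -0.004, 0.095]
contact_force: [0.4, 0.3, 0.3]
gripper_width: 0.0442
gripper_force: 0.0
```

Run:
```python
from h import *
print(manip.sense()["joint_pos"],manip.sense()["joint_vel"])
print(rows(top+.06*U,RG))
```

```text
[ 0.4617321   0.10118817  1.85405048 -0.15114812  1.05201786 -0.52073292] [ 1.00200589 -0.1357096   0.72691783 -0.30052357 -0.73289696 -0.26443842]
[ 0.125  0.119  1.059 -0.526 -0.622 -4.092]
```

Request:
{"method": "play_rows", "body": {"moves": "0.05 0.1 0.1 0.2 -0.53 -0.62 -4.1;0.05 0.1 0.1 0.4 -0.53 -0.62 -4.1;0.05 0.1 0.1 0.6 -0.53 -0.62 -4.1;0.05 0.1 0.1 0.6 -0.53 -0.62 -4.1;0.05 0.1 0.1 0.6 -0.53 -0.62 -4.1;0.05 0.1 0.1 0.6 -0.53 -0.62 -4.1"}}

```text
time: 9.03
tcp_pos: [0.4238, 0.2264, 0.2674]
tool_rot: [0.047, 0.99, -0.006, 0.13]
contact_force: [0.4, 0.4, 0.1]
gripper_width: 0.0438
gripper_force: 0.0
```

Run:
```python
from h import *
print(manip.sense()["tcp_pos"],top+.06*U,manip.sense()["joint_vel"])
print(rows(top+.04*U,RG)); print(rows(top-.023*U,RG))
for n in ["top","scene"]:
    p=manip.camera(n); np.savez(n+"5.npz",W=cloud(p),px=p["pixels"])
    if n=="top": save(p,"t5.png",box=(205,160,285,220),s=9)
    print(proj(p,[.5515,.0167,.06]))
```

```text
[0.42378032 0.22643555 0.26736471] [0.425232 0.227562 0.24836 ] [-0.00284714 -0.00463896 -0.0084786   0.00075443  0.00410383  0.01501733]
[ 0.089  0.031  0.968 -0.009 -0.016 -0.072]
[ 0.087  0.033  2.543 -0.009 -0.016 -0.072]
[[240.09356879 199.34720468]]
[[250.38576384 214.5472652 ]]
```

View pics/t5.png

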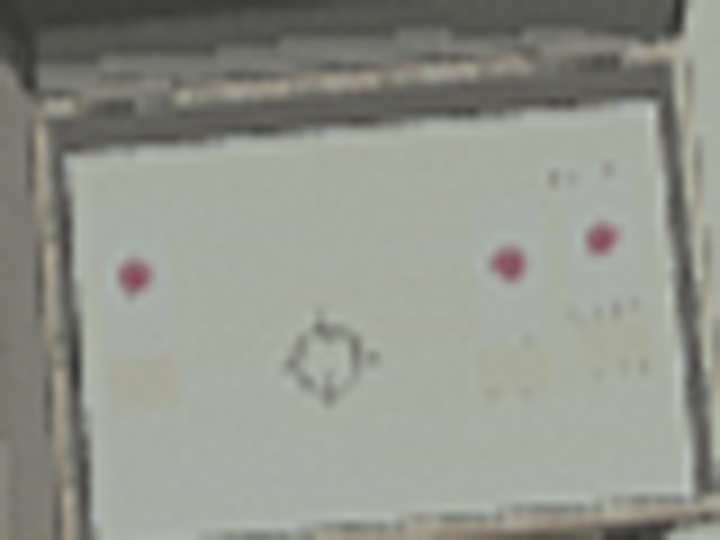

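The ring is seen at top pixel (241.0, 199.5) and scene pixel (250.8, 213.8), about 3 mm from my estimate. I refine it below while going on to the grasp.

Run:
```python
from h import *
from scipy.optimize import least_squares
np.set_printoptions(precision=4,suppress=True)
cams={n:manip.camera(n) for n in ("top","scene")}
ob={"top":(241.05,199.5),"scene":(250.8,213.8)}
W=cloud(cams["top"])
for n,p in cams.items():
    g=cv2.cvtColor(p["pixels"],cv2.COLOR_RGB2GRAY).astype(float)
    u,v=ob[n]; r=8; 
    # refine: darkness-weighted centroid
    vv,uu=np.mgrid[0:384,0:512]; c=np.array(ob[n])
    for i in range(6):
        m=(np.hypot((uu-c[0])/(6),(vv-c[1])/(6 if n=="top" else 4))<1); d=np.maximum(np.median(g[m])-4-g,0)*m
        c=np.array([(d*uu).sum(),(d*vv).sum()])/d.sum()
    print(n,c,"plate z",np.nanmedian(cloud(p)[int(v)-3:int(v)+4,int(u)-3:int(u)+4],axis=(0,1)))
    f=least_squares(lambda q:(proj(p,[q[0],q[1],.06])[0]-c),[.55,.015]); print(" single view z=.06",f.x)
    f=least_squares(lambda q:(proj(p,[q[0],q[1],.06])[0]-np.array(ob[n])),[.55,.015]); print(" eye",f.x)
    ob[n]=tuple(c)
f=least_squares(lambda q:np.r_[[proj(cams[n],q)[0]-ob[n] for n in ob]].ravel(),[.55,.015,.06]); print("tri",f.x,f.fun)
```

```text
top [241.0329 199.1634] plate z [0.5527 0.0136 0.06  ]
 single view z=.06 [0.5521 0.0135]
 eye [0.5509 0.0135]
scene [251.737  211.9221] plate z [0.5551 0.0113 0.0608]
 single view z=.06 [0.5541 0.0029]
 eye [0.5522 0.0128]
tri [0.5501 0.0128 0.067 ] [ 0.1211  0.3037 -0.2698 -0.0472]
```

Request:
{"method": "play_rows", "body": {"moves": "0.05 0.09 0.03 0.6 0 0 -0.07;0.05 0.09 0.03 1.2 0 0 -0.07;0.05 0.09 0.03 1.8 0 0 -0.07;0.05 0.09 0.03 2.3 0 0 -0.07;0.05 0.09 0.03 2.54 0 0 -0.07;0.05 0.09 0.03 2.54 0 0 -0.07"}}

```text
time: 9.73
tcp_pos: [0.4459, 0.2251, 0.1667]
tool_rot: [0.043, 0.991, -0.007, 0.128]
contact_force: [-0.2, 0.6, -0.0]
gripper_width: 0.0442
gripper_force: 0.0
```

Request:
{"method": "play_rows", "body": {"moves": "1 0 0 0 0 0 0;1 0 0 0 0 0 0;1 0 0 0 0 0 0;1 0 0 0 0 0 0;1 0 0 0 0 0 0;1 0 0 0 0 0 0;1 0 0 0 0 0 0", "grip_force": 35}}

```text
time: 10.32
tcp_pos: [0.4465, 0.2257, 0.1693]
tool_rot: [0.043, 0.991, -0.006, 0.131]
contact_force: [-3.0, -1.3, 7.8]
gripper_width: 0.0221
gripper_force: 35.0
```

Run:
```python
from h import *
s=manip.sense();print(s)
print(R.from_quat(s["tool_rot"]).as_matrix(), RG.as_matrix())
```

```text
{'time': 10.3167, 'joint_pos': array([ 0.44188126,  0.27565663,  1.98951297, -0.21475138,  0.66008575,
       -0.88724325]), 'joint_vel': array([ 0.00047255, -0.00115482, -0.00070274, -0.00026817,  0.00055023,
       -0.0001538 ]), 'effort': array([-5.41943740e-01, -3.73700380e+01, -2.27946746e+01, -3.27834478e-01,
       -8.86844583e-01,  1.87801168e-03]), 'tcp_pos': array([0.4465306 , 0.22574338, 0.16934283]), 'tool_rot': array([ 0.04264112,  0.99051245, -0.00572506,  0.13051453]), 'contact_force': array([-2.96641802, -1.34617615,  7.80744224]), 'torque': array([ 0.04643001,  0.19740212, -0.04794381]), 'gripper_force': 35.00144764780998, 'gripper_width': 0.022066251201177563}
[[-9.62295383e-01  8.59675251e-02  2.58064296e-01]
 [ 8.29787090e-02  9.96297917e-01 -2.24720653e-02]
 [-2.59040789e-01 -2.10922541e-04 -9.65866360e-01]] [[-9.62187915e-01  8.79906602e-02  2.57782970e-01]
 [ 8.50125869e-02  9.96121297e-01 -2.26985005e-02]
 [-2.58780363e-01  7.45742974e-05 -9.65936188e-01]]
```

Request:
{"method": "play_rows", "body": {"moves": "1 0 0 -0.3 0 0 0;1 0 0 -0.7 0 0 0;1 0 0 -1.2 0 0 0;1 0 0 -1.7 0 0 0;1 0 0 -2.2 0 0 0;1 0 0 -2.7 0 0 0;1 0 0 -3.2 0 0 0;1 0 0 -3.6 0 0 0"}}

```text
time: 10.98
tcp_pos: [0.4089, 0.2289, 0.3093]
tool_rot: [0.043, 0.991, -0.006, 0.13]
contact_force: [0.2, -0.4, -0.3]
gripper_width: 0.0218
gripper_force: 35.0
```

Run:
```python
from h import *
np.set_printoptions(precision=4,suppress=True)
for i in range(2): p=manip.camera("scene")
s=manip.sense();print(s["tcp_pos"],s["tool_rot"],s["contact_force"],s["gripper_width"])
m=manip.masks_of(p,"surface_probe"); 
for k in m[:2]:print(k["confidence"],k["extent"])
W=cloud(p); V=W.reshape(-1,3)
# stems: points in tool frame
Rt=R.from_quat(s["tool_rot"]); l=Rt.inv().apply(V-s["tcp_pos"])
k=l[(abs(l[:,0])<.03)&(abs(l[:,1])<.03)&(l[:,2]>.02)&(l[:,2]<.2)]
for z in np.arange(.03,.19,.01):
    a=k[abs(k[:,2]-z)<.005]
    if len(a): print(round(z,3),len(a),np.median(a,0),np.ptp(a,axis=0))
print(k[:,2].max())
save(p,"s6.png",box=(180,140,300,230),s=6)
```

```text
[0.4096 0.2293 0.31  ] [ 0.0426  0.9904 -0.0049  0.1318] [-0.3197  0.3097 -1.0099] 0.02204592139090732
0.68 [249.3, 164.8, 278.2, 233.7]
0.54 [325.5, 202.7, 360.0, 215.5]
0.03 75 [0.0034 0.0108 0.0296] [0.0264 0.0208 0.0097]
0.04 69 [0.0045 0.0111 0.0401] [0.0257 0.0212 0.0096]
0.05 68 [0.0039 0.0111 0.05  ] [0.0258 0.02   0.0098]
0.06 66 [0.0046 0.011  0.0604] [0.0257 0.022  0.0097]
0.07 60 [0.0045 0.011  0.0696] [0.0255 0.0214 0.0088]
0.08 7 [0.0009 0.0065 0.0806] [0.0137 0.0076 0.0075]
0.09 15 [0.001  0.0027 0.0905] [0.0063 0.0047 0.0085]
0.1 13 [0.0009 0.0029 0.1018] [0.0064 0.0034 0.0089]
0.11 15 [0.0015 0.0025 0.112 ] [0.006  0.0044 0.0093]
0.12 25 [0.002  0.0041 0.1207] [0.0102 0.0102 0.0088]
0.13 21 [0.0019 0.0054 0.1299] [0.0111 0.0069 0.0088]
0.14 19 [0.0019 0.0049 0.1401] [0.0105 0.0066 0.0096]
0.15 7 [0.0013 0.0043 0.1486] [0.006  0.0046 0.0049]
0.18 336 [0.0018 0.0015 0.1833] [0.0486 0.0596 0.0039]
0.19974070786338277
```

View pics/s6.png

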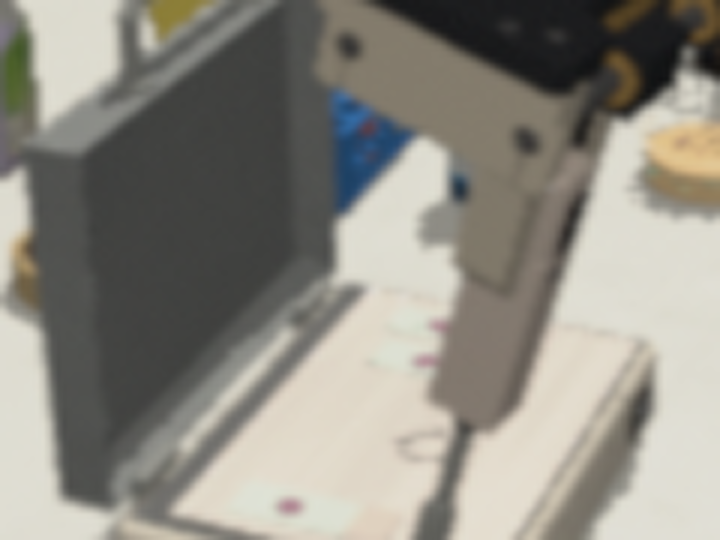

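```bash
cat >> h.py <<'E'
RU=axes([-.996,.088,0],[0,0,-1])
E
python3 - <<'E'
from h import *
print(rows([.5518,.0132,.29],RU))
E
```

```text
[-3.754e+00 -5.070e+00  1.480e+00  5.000e-03  2.507e+00  2.100e-02]
```

Request:
{"method": "play_rows", "body": {"moves": "1 -0.3 -0.5 -0.1 0 0.3 0;1 -0.8 -1.2 0.1 0 0.7 0;1 -1.4 -2 0.4 0 1.1 0;1 -2 -2.8 0.7 0 1.5 0;1 -2.7 -3.7 1.0 0 1.9 0;1 -3.3 -4.5 1.3 0 2.3 0;1 -3.75 -5.07 1.48 0 2.5 0.02;1 -3.75 -5.07 1.48 0 2.5 0.02"}}

```text
time: 11.8
tcp_pos: [0.5537, 0.008, 0.286]
tool_rot: [0.046, 0.999, -0.001, -0.003]
contact_force: [0.2, 1.2, -0.7]
gripper_width: 0.0219
gripper_force: 35.0
```

Request:
{"method": "play_rows", "body": {"moves": "1 0 0 0 0 0 0;1 0 0 0 0 0 0;1 0 0 0 0 0 0;1 0 0 0 0 0 0"}}

```text
time: 12.13
tcp_pos: [0.5509, 0.0139, 0.2892]
tool_rot: [0.043, 0.999, -0.0, -0.0]
contact_force: [0.4, -0.4, -1.0]
gripper_width: 0.0215
gripper_force: 35.0
```

Run:
```python
from h import *
np.set_printoptions(precision=4,suppress=True)
p=manip.camera("scene")
s=manip.sense();print(s["time"],s["tcp_pos"],s["contact_force"],s["joint_vel"]);print(R.from_quat(s["tool_rot"]).as_matrix())
V=cloud(p).reshape(-1,3); V=V[~np.isnan(V[:,0])]
print("cam",-cv2.Rodrigues(np.array(p["rvec"],float))[0].T@np.array(p["tvec"]).ravel())
d=V-s["tcp_pos"]; k=d[(abs(d[:,0])<.03)&(abs(d[:,1])<.03)&(d[:,2]<-.02)&(d[:,2]>-.165)]
for z in np.arange(-.03,-.17,-.01):
    a=k[abs(k[:,2]-z)<.005]
    if len(a): print(round(z,3),len(a),np.median(a,0),a.min(0),a.max(0))
print("lowest",k[:,2].min())
from scipy.optimize import least_squares
# fit handle+stem direction: box 26x22, z -.03..-.072, stem cylinder r 3.5
def res(q,h,st):
    ax=R.from_euler("zyx",[q[4],q[3],q[2]]); c=np.r_[q[0],q[1],0]
    l=ax.inv().apply(h-c); e=np.abs(l[:,:2])-[.013,.011]; r1=np.linalg.norm(np.maximum(e,0),axis=1)+np.minimum(e.max(1),0)
    m=ax.inv().apply(st-c); r2=np.hypot(m[:,0],m[:,1])-.0035
    return np.r_[r1,r2]*1000
h=k[(k[:,2]>-.070)]; st=k[(k[:,2]<-.083)&(k[:,2]>-.112)]
f=least_squares(res,[0,0,0,0,-.088],args=(h,st),loss="soft_l1",x_scale=[.01,.01,.1,.1,.1]); print(f.x, len(h),len(st),"median",np.median(abs(f.fun)))
save(p,"s7.png",box=(210,120,300,230),s=5)
```

```text
12.1833 [0.551  0.0139 0.2894] [-0.2477  0.3359 -0.3359] [-0.0044 -0.0009 -0.006   0.0013  0.003  -0.0006]
[[-0.9962  0.0868 -0.0006]
 [ 0.0868  0.9962 -0.0006]
 [ 0.0006 -0.0007 -1.    ]]
cam [0.1811 0.7573 0.6004]
-0.03 46 [-0.0061  0.0108 -0.0302] [-0.015  -0.0072 -0.0347] [ 0.0121  0.0136 -0.0252]
-0.04 48 [-0.0068  0.0105 -0.0399] [-0.0155 -0.0071 -0.0447] [ 0.0116  0.0151 -0.0353]
-0.05 47 [-0.0057  0.0102 -0.0504] [-0.0145 -0.0088 -0.055 ] [ 0.0123  0.0136 -0.0451]
-0.06 44 [-0.0074  0.0104 -0.0601] [-0.0148 -0.0099 -0.0646] [ 0.0112  0.0135 -0.0551]
-0.07 45 [-0.004   0.0107 -0.0697] [-0.0149 -0.0068 -0.075 ] [ 0.0124  0.0144 -0.0651]
-0.08 16 [-0.0029  0.0058 -0.0772] [-0.0134 -0.0086 -0.0849] [ 0.0122  0.0118 -0.075 ]
-0.09 9 [-0.0025  0.0039 -0.0904] [-0.0044  0.0003 -0.0946] [ 0.0013  0.0052 -0.0871]
-0.1 9 [-0.0013  0.0024 -0.1001] [-0.0047  0.001  -0.1029] [ 0.0014  0.0036 -0.0972]
-0.11 11 [-0.002   0.0032 -0.1091] [-0.0051  0.0017 -0.1141] [ 0.0012  0.0053 -0.1055]
-0.12 14 [-0.0029  0.0045 -0.1208] [-0.0061 -0.001  -0.1241] [ 0.0019  0.0076 -0.1157]
-0.13 16 [-0.003   0.0057 -0.13  ] [-0.0076 -0.0001 -0.1338] [ 0.0046  0.0111 -0.125 ]
-0.14 13 [-0.0036  0.0045 -0.1389] [-0.007   0.0007 -0.144 ] [ 0.0022  0.0074 -0.1351]
-0.15 7 [-0.0028  0.0049 -0.1484] [-0.0056  0.0008 -0.152 ] [ 0.0014  0.0056 -0.1457]
lowest -0.1519830040316604
[-0.0005  0.0007 -0.0021  0.0047 -0.1057] 229 30 median 0.6837938297043923
```

View pics/s7.png

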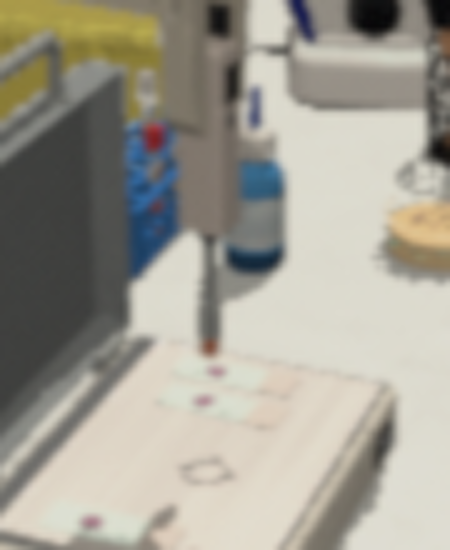

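Request:
{"method": "play_rows", "body": {"moves": "1 -0.05 -0.03 0.5 0 0 0;1 -0.05 -0.03 1.0 0 0 0;1 -0.05 -0.03 1.4 0 0 0;1 -0.05 -0.03 1.6 0 0 0;1 -0.05 -0.03 1.7 0 0 0;1 -0.05 -0.03 1.7 0 0 0;1 -0.05 -0.03 1.7 0 0 0;1 -0.05 -0.03 1.7 0 0 0"}}

```text
time: 12.85
tcp_pos: [0.5537, 0.0116, 0.2222]
tool_rot: [0.044, 0.999, -0.0, 0.0]
contact_force: [-0.6, 0.0, -0.8]
gripper_width: 0.0217
gripper_force: 35.0
```

Run:
```python
from h import *
np.set_printoptions(precision=4,suppress=True)
F=[]
for i in range(6):
    p=manip.camera("scene" if i else "top"); F.append(manip.sense()["contact_force"]); 
    if i==0: pt=p
s=manip.sense();print(s["time"],s["tcp_pos"],np.mean(F,0),np.std(F,0))
V=cloud(p).reshape(-1,3); d=V-s["tcp_pos"]; k=d[(abs(d[:,0])<.02)&(abs(d[:,1])<.02)&(d[:,2]<-.08)&(d[:,2]>-.148)]
print("stem",np.median(k[k[:,2]>-.112],0),"low",np.median(k[k[:,2]<-.115],0))
print("mark px",proj(p,[.5518,.0132,.06]),"tip px",proj(p,s["tcp_pos"]+[-.001,.001,-.1525]))
save(p,"s8.png",box=(225,180,275,230),s=12)
```

```text
13.15 [0.5533 0.0115 0.2214] [ 0.1832 -0.4191 -0.9392] [0.4364 0.2347 0.3596]
stem [-0.0018  0.0037 -0.0954] low [-0.0037  0.0045 -0.1305]
mark px [[250.8473 213.9078]] tip px [[250.7782 211.0522]]
```

View pics/s8.png

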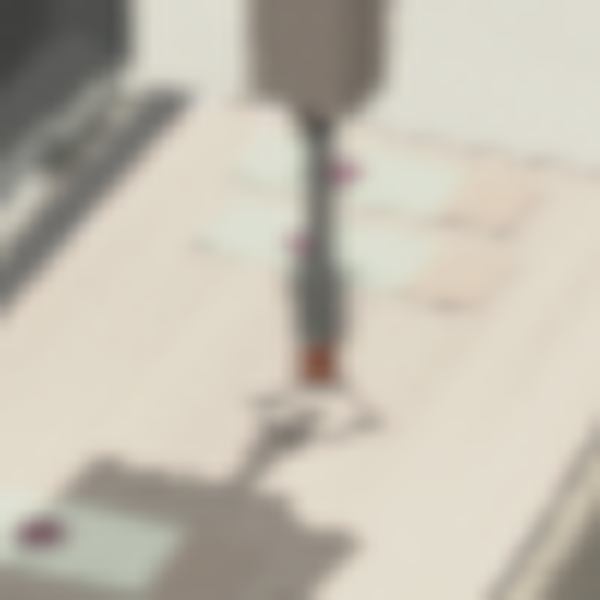

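Request:
{"method": "play_rows", "body": {"moves": "1 0 0.02 0.06 0 0 0;1 0 0.02 0.12 0 0 0;1 0 0.02 0.18 0 0 0;1 0 0.02 0.2 0 0 0;1 0 0.02 0.2 0 0 0;1 0 0.02 0.2 0 0 0"}}

```text
time: 13.65
tcp_pos: [0.5533, 0.0124, 0.2132]
tool_rot: [0.044, 0.999, -0.0, -0.001]
contact_force: [-0.5, 0.7, 1.6]
gripper_width: 0.0218
gripper_force: 35.0
```

```bash
cat > f.py <<'E'
from h import *
np.set_printoptions(precision=4,suppress=True)
F=[];P=[]
for i in range(8): p=manip.camera("scene"); s=manip.sense(); F.append(s["contact_force"]); P.append(s["tcp_pos"])
print(s["time"],np.mean(P,0),np.mean(F,0),np.std(F,0)/8**.5)
E
python3 f.py
```

```text
14.05 [0.5533 0.0124 0.2132] [-0.2216  0.2571  0.5092] [0.1439 0.1843 0.1115]
```

Request:
{"method": "play_rows", "body": {"moves": "1 0 0 0.03 0 0 0;1 0 0 0.06 0 0 0;1 0 0 0.08 0 0 0;1 0 0 0.08 0 0 0;1 0 0 0.08 0 0 0"}}

```text
time: 14.47
tcp_pos: [0.5533, 0.0123, 0.21]
tool_rot: [0.044, 0.999, -0.0, -0.001]
contact_force: [-0.1, 0.1, 1.7]
gripper_width: 0.0216
gripper_force: 35.0
```

```bash
python3 f.py; python3 f.py
```

```text
14.8667 [0.5533 0.0123 0.21  ] [-0.4767  0.444   1.3066] [0.0832 0.1342 0.1846]
15.2667 [0.5533 0.0123 0.21  ] [-0.2692  0.2475  1.4709] [0.2125 0.1296 0.1   ]
```

Request:
{"method": "play_rows", "body": {"moves": "1 0 0 -0.1 0 0 0;1 0 0 -0.22 0 0 0;1 0 0 -0.25 0 0 0;1 0 0 -0.25 0 0 0;1 0 0 -0.25 0 0 0;1 0 0 -0.25 0 0 0"}}

```text
time: 15.77
tcp_pos: [0.5532, 0.0123, 0.2199]
tool_rot: [0.044, 0.999, -0.0, -0.001]
contact_force: [0.5, 0.4, -0.4]
gripper_width: 0.0219
gripper_force: 35.0
```

```bash
python3 f.py; python3 f.py;python3 f.py
```

```text
16.1667 [0.5533 0.0123 0.2199] [-0.034   0.1831 -0.9305] [0.1742 0.1934 0.1939]
16.5667 [0.5533 0.0123 0.22  ] [ 0.1819  0.0156 -0.461 ] [0.1337 0.1524 0.1399]
16.9667 [0.5533 0.0123 0.22  ] [-0.1316  0.0847 -0.7848] [0.318  0.1691 0.194 ]
```

Request:
{"method": "play_rows", "body": {"moves": "1 0 0 0.1 0 0 0;1 0 0 0.2 0 0 0;1 0 0 0.25 0 0 0;1 0 0 0.27 0 0 0;1 0 0 0.27 0 0 0;1 0 0 0.27 0 0 0;1 0 0 0.27 0 0 0"}}

```text
time: 17.55
tcp_pos: [0.5534, 0.0123, 0.2094]
tool_rot: [0.044, 0.999, -0.0, -0.0]
contact_force: [0.1, 0.8, 0.8]
gripper_width: 0.0217
gripper_force: 35.0
```

```bash
python3 f.py; python3 f.py; python3 f.py
```

```text
17.95 [0.5534 0.0123 0.2093] [ 0.965  -0.0744  1.3864] [0.144  0.1384 0.1715]
18.35 [0.5534 0.0123 0.2092] [ 0.8652 -0.3391  1.6475] [0.1057 0.1531 0.1769]
18.75 [0.5534 0.0123 0.2092] [ 1.4811 -0.1309  1.5677] [0.2054 0.1641 0.1927]
```

Request:
{"method": "play_rows", "body": {"moves": "1 0 0 0.016 0 0 0;1 0 0 0.016 0 0 0;1 0 0 0.016 0 0 0;1 0 0 0.016 0 0 0"}}

```text
time: 19.08
tcp_pos: [0.5533, 0.0123, 0.2086]
tool_rot: [0.044, 0.999, -0.0, -0.001]
contact_force: [2.0, 0.2, 2.1]
gripper_width: 0.0216
gripper_force: 35.0
```

```bash
python3 f.py; python3 f.py
python3 - <<'E'
from h import *
p=manip.camera("scene"); save(p,"s9.png",box=(190,130,290,250),s=5); s=manip.sense(); print(s["tool_rot"],s["tcp_pos"])
W=cloud(p).reshape(-1,3); d=W-s["tcp_pos"]; k=d[(abs(d[:,0])<.02)&(abs(d[:,1])<.02)&(d[:,2]<-.08)&(d[:,2]>-.14)]
print("stem",np.median(k[k[:,2]>-.112],0),"low",np.median(k[k[:,2]<-.115],0))
a=W[:,0]*.998+W[:,1]*.065; b=-W[:,0]*.065+W[:,1]*.998
for z in (.1,.15,.2): print(z,np.nanmedian(a[(abs(W[:,2]-z)<.02)&(a>.67)&(a<.7)&(abs(b)<.08)]))
E
```

```text
19.4833 [0.5533 0.0123 0.2085] [ 1.1576 -0.4641  1.591 ] [0.1335 0.2252 0.2048]
19.8833 [0.5533 0.0123 0.2085] [ 1.6236 -0.0905  1.5929] [0.1644 0.0851 0.1555]
[ 4.41173113e-02  9.99026155e-01 -3.20628262e-04 -5.48913423e-04] [0.55332708 0.01232676 0.20854648]
stem [-0.00172361  0.00367175 -0.0967023 ] low [-0.00269761  0.00480631 -0.12735381]
0.1 0.6860171981433161
0.15 0.6859172723176931
0.2 0.684361232990581
```

View pics/s9.png

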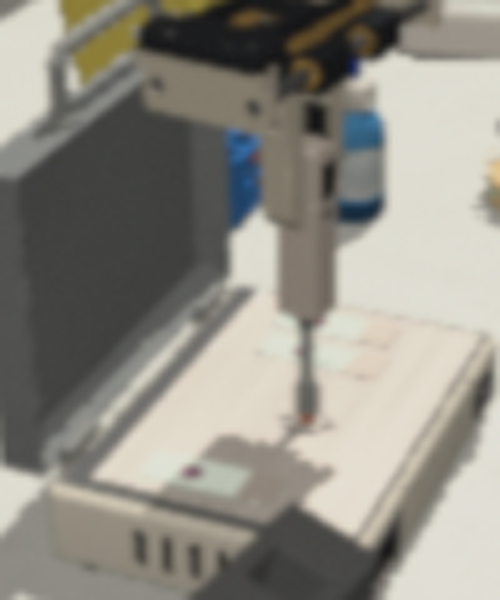

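The picture shows the probe upright with its tip on the ring at about (307,418), and the cover standing upright. The press force of about 2.35 N corresponds to about 4.5 mm of tip travel.

```bash
python3 -c "
from cell import manip
print(manip.hand_in())"
```

```text
the job is handed in; nothing more can be done
None
```

I handed the job in at about 20 s: the cover stands upright, and the gripper holds the surface thermometer upright on the ring with its sprung tip pressed in about 4.5 mm by measured force (half way is 5 mm). No verdict came back.

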